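Set the ring tweezers to the mount on the service mat

TASK

One of the two brass swivel mounts stands on the orange service mat: pick up the sprung tweezers by their blue thumb pads and squeeze them until the gap between the tips equals the spacing of the two white dots on that mount (20 mm on the large mount, 10 mm on the small one). Finish holding the tweezers level and still at that gap, with both tips a little (1 to 5 cm) above the dots of that mount and touching nothing but the gripper: do not put them down or let go. Leave both mounts, the microphone, the tripod and the flight case where they stand.

Things in the scene. Friction and masses are not known exactly. Their poses are not given: they have to be found in the camera images.
- tweezers: Dark steel sprung tweezers, blue thumb pads, 55 g, 174 mm long, lying on edge so the leaves close horizontally. Origin: on the underside, midway between the thumb pads; x to the tips (60 mm ahead; pivot and blue tail 100 to 114 mm behind), z up. Left leaf (+y) rigid, right leaf (-y) hinged. Leaves 8 mm (front) to 14 mm (rear) high, centred 12 mm up. It balances at the thumb pads.
- pad_fixed (a point): Mid-height of the left thumb pad's outer face: flat, 24 mm long, parallel to x, 24 mm high from the underside up, 18 mm to the left of the tweezers' origin. Width w over both pads: 36 mm relaxed; squeezed there to w, the tip gap is 1.6 w - 25.6 mm (w 28.5 gives 20 mm, w 22.25 gives 10 mm)
- pad_moving (a point): Mid-height of the right thumb pad's outermost line: an upright round of 10 mm radius on the hinged leaf, 24 mm high; relaxed, 18 mm to the right of the tweezers' origin. The spring pushes back here with 2 N relaxed, 5 N at 20 mm tip gap, 7.5 N at 10 mm
- leaf (a joint): Hinge of the right leaf: 0 relaxed (tip gap 32 mm), grows as it is squeezed, to 0.185 rad (nearly shut). Tip gap in mm = 32 - 160 x angle: 0.075 rad is 20 mm, 0.1375 rad is 10 mm.
- tip_fixed (a point): Inner face of the left tip: in the tweezers' frame 60 mm ahead, 16 mm to the left (+y), 12 mm up
- tip_moving (a point): Inner face of the right (hinged) tip: relaxed, 60 mm ahead, 16 mm to the right (-y), 12 mm up; its distance from tip_fixed is the tip gap
- service_mat: Orange square mat, 110 x 110 x 4 mm, fixed to the shelf; origin at the centre of its underside. The mount standing on it decides the gap
- storage_mat: Black rubber square mat of the same size, fixed; the other mount stands on it
- large_mount: Large brass swivel mount, upright, 48 mm tall, base 48 mm and head 34 mm in diameter, with a small black thumbscrew to its +y reaching 32 mm out; origin at the centre of its underside, z up, 250 g
- small_mount: Small brass swivel mount, upright, 35 mm tall, base 35 mm and head 21 mm in diameter, with a small black thumbscrew to its +y reaching 23 mm out; origin at the centre of its underside, z up, 120 g
- large_mount_dots (a point): Centre of the large mount's dark flat top, midway between its two white dots, which are 20 mm apart
- small_mount_dots (a point): Centre of the small mount's dark flat top, midway between its two white dots, which are 10 mm apart
- microphone: Chrome side-address microphone upright on a 90 mm round foot, 186 mm tall, origin under the foot; leave alone
- tripod: Graphite-grey desk tripod with rubber feet, 130 mm across, 91 mm tall, origin on the shelf below its centre; leave alone
- flight_case: Black polyethylene flight case with two spring latches, 270 x 170 x 102 mm, origin at the centre of its underside; leave alone

How it is judged:
By the outcome, as a careful person would: the job done as asked, in the order asked, and still so for the second after the job is handed in, while the arm keeps its last pose, push and grip.
It also fails if it takes over 48 s, if anything falls off the work surface, if the arm or the gripper's body presses on something with over 40 N, if the wrist force passes 120 N, or if a joint passes its speed limit or range.

ROBOT

A 6-joint arm with a two-finger parallel gripper is mounted at the origin on the work surface. World frame = base frame: x ahead of the robot, y to its left, z up, the work surface at z = 0. Lengths are in m, angles in rad, forces in N, time in s.
With the tool pointing down it reaches from about 0.425 to 0.95 m from the base axis. Payload 14.7 kg.
Tool frame: the origin (TCP) lies on the centre line of the jaws, within the pads' length; the fingertips stand 19 mm ahead of it and the grasp point (between the pads) is the TCP; z points along the fingers, y is the line along which they close (so a half turn about z gives the same grasp; the last joint's range is limited). The gripper opens to 85 mm and grips with 20 to 120 N. Pads are 22 mm wide; open, the fingers measure 114 mm over their backs; the gripper's body (76 mm by 85 mm) begins 54 mm behind the grasp point. The pads swing forward as they close: fully open they stand 13 mm farther back than shut.
Start: joints at [1.28, 0.48, 1.596, -0, 1.065, -0.047], TCP at [0.157, 0.631, 0.25] pointing down, gripper open.
Joint ranges: [-2.75, 2.75], [-0.82, 2.05], [0.23, 2.67], [-1.56, 4.7], [0.09, 2.69], [-2.92, 2.92]. Speed limits (rad/s): [1.89, 1.89, 2.39, 3.01, 3.01, 3.01].

INTERFACE

Orientations are given as a unit quaternion [w, x, y, z].
In Python, from workcell import get_obs, get_image, sign_off, cut_out, place_of gives the robot as it stands.
- The arm moves only by the tool send_rows, never from a script. Its argument "increments" is one flat list of numbers, 7 for each row, row after row: the shift along the tool's x, y, z as a fraction of full scale, then the turn, a rotation vector about the tool's x, y, z as a fraction of full scale, then the opening, from 0 (shut) to 1 (fully open). A call has exactly 8 rows; each row shifts and turns the commanded pose from where the row before left it, along the tool's axes as they then stand; what a row does not reach is not made up. Full scale, the value 1, is 25 mm for a shift and 4 degrees for a turn. A row lasts 1/8 s, in which the tool goes at most 62.5 mm and 10.7 degrees, less where a joint would pass 70% of its speed; a pose out of reach is approached as far as the arm can. A call with a number of a shift or a turn outside -1 to 1 is refused whole. A call with a gripper value outside its range is refused whole. The fingers move at their own pace and stop on an object; "squeeze" is the grip in N (left out, the last holds). Time passes only in rows, so rows that do not move let the fingers close, or fill a call up. It gives the time, the measured TCP pose, the force, the opening and the grip force at its end, in the units of the state.
- get_obs(): the state, without advancing time (a new reading comes with each control period).
- get_image(name): name is "side" or "top"; returns a dict with "color" (384x512x3 uint8, red, green, blue), "depth" (384x512 float32, m along the optical axis (not along the pixel's ray), 0 where there is no reading), "intrinsics" (3x3 intrinsics, pixels), "extrinsics" (4x4, takes a point from camera to world coordinates). Camera axes: x right, y down, z forward; pixel columns grow to the right and rows downward; lengths in m; the calibration is good to about 2 mm. A picture is of the moment at which its call begins.
- sign_off(): hands the job in; it is judged then, once.
Trained networks look in the newest picture that a camera, given by its name, has taken for a name from the list of things; names that differ only in an ending like _2 or _b are one class to them, and where a whole thing is asked for, a point or a joint stands for the part that bears it (a point fixed in the world has none). Each returns a list of dicts, best first, with "p" (0 to 1); they miss things now and then, are a little off and sometimes report something else, mostly with a low value. They report only what shows in the picture. A call takes as long as a camera call.
- cut_out(camera, name): "mask" (384x512 bool, what is visible of it) and "pixel" ([column, row] in pixels, amid what is visible of it).
- place_of(camera, name): "pixel" ([column, row] in pixels: a listed point, or the origin of a listed thing).
The state is a dict: "clock": time; "joint_positions": joint angles; "qvel": joint speeds; "tau": joint torques, N m; "position": TCP position; "ee_rot": TCP orientation; "ft_force": force on the tool from outside, world axes, zero at the start; "wrist_torque": the same for the moment, N m; "gripper_width": opening from 0.0 (shut) to 1.0 (fully open); "gripper_force": force on a finger pad.
Only numpy, scipy, OpenCV 4.12 (cv2) and the standard library are available. Lean on these libraries where they do the work, as an engineer would, in place of code of your own. Each camera call takes 0.05 s, during which the arm holds its last target. There are 200 camera calls.

## Working session

There is one attempt and no reset: what is moved stays moved. The work goes in short steps, Python scripts to look and compute and a tool call to move; the robot and the scene stay as the last step left them, time stands still between calls to the robot, and variables do not carry over. Pictures are saved under pics/ and viewed, at most 10 in all, crops included, and the job is handed in when it is done.

Besides the shell and the picture viewer there is one more tool, called after "Emit:" by a JSON object that holds its "method" and its "body". send_rows: Moves the arm, as the interface text tells. Shift numbers are shares of 25 mm and turn numbers shares of 4 degrees, none past 1 either way. Its arguments: {"type":"object","properties":{"increments":{"type":"array","items":{"type":"number","minimum":-1,"maximum":1}},"squeeze":{"type":"number"}},"required":["increments"]}

```bash
mkdir -p pics; cat > h.py <<'E'
import numpy as np, cv2
from workcell import *
def P(im,px,r=1):
    c,rw=int(round(px[0])),int(round(px[1]))
    d=im["depth"][max(0,rw-r):rw+r+1,max(0,c-r):c+r+1]; d=d[d>0]
    if len(d)==0: return None
    return ray(im,px,np.median(d))
def ray(im,px,z):
    K=im["intrinsics"];T=im["extrinsics"]
    p=np.array([(px[0]-K[0,2])/K[0,0]*z,(px[1]-K[1,2])/K[1,1]*z,z,1]);return (T@p)[:3]
def atz(im,px,h):
    a=ray(im,px,0.0);b=ray(im,px,1.0);return a+(b-a)*(h-a[2])/(b[2]-a[2])
def proj(im,p):
    q=np.linalg.inv(im["extrinsics"])@np.append(p,1);u=im["intrinsics"]@q[:3];return u[:2]/u[2]
E
python3 - <<'E'
from h import *
np.set_printoptions(precision=4,suppress=True)
for cam in("top","side"):
    im=get_image(cam); cv2.imwrite(f"pics/{cam}0.png",im["color"][:,:,::-1])
    print(cam,im["extrinsics"][:3,3],im["intrinsics"][0,0])
    for n in["tweezers","pad_fixed","pad_moving","tip_fixed","tip_moving","service_mat","storage_mat","large_mount_dots","small_mount_dots","large_mount","small_mount","microphone","tripod","flight_case"]:
        for r in place_of(cam,n)[:2]: print(n,round(r["p"],2),np.array(r["pixel"]),P(im,r["pixel"]))
print(get_obs())
E
```

```text
top [ 0.4981 -0.057   1.4473] 454.25500322990456
tweezers 0.55 [227.7 205.2] [0.5717 0.0171 0.0208]
pad_fixed 0.48 [224.  205.9] [ 0.5705  0.0301 -0.002 ]
pad_moving 0.44 [230.4 203.1] [0.5785 0.0088 0.021 ]
pad_moving 0.32 [141.6 229.6] [0.4903 0.2811 0.0377]
tip_fixed 0.61 [301.4 205.2] [ 0.5745 -0.2114  0.0504]
tip_fixed 0.56 [211.5 186.7] [0.6308 0.071  0.003 ]
tip_moving 0.25 [225.8 132.6] [0.7878 0.0241 0.0894]
tip_moving 0.17 [225.1 204.1] [0.5761 0.0265 0.0017]
service_mat 0.23 [400.3 202.4] [ 0.5856 -0.5     0.0995]
storage_mat 0.94 [304.5 205.7] [ 0.573  -0.2207  0.052 ]
storage_mat 0.54 [231.3 203.3] [0.5785 0.0064 0.0103]
large_mount_dots 0.46 [300.7 207.6] [ 0.5669 -0.2091  0.0521]
small_mount_dots 0.4 [144.4 228.1] [0.4951 0.2727 0.0372]
large_mount 0.71 [298.3 210.1] [ 0.5591 -0.2019  0.0513]
small_mount 0.66 [144.1 233.6] [0.4776 0.2797 0.0085]
microphone 0.85 [103.4 173.4] [0.658  0.3922 0.0794]
tripod 0.75 [224.4 133.3] [0.7851 0.0281 0.0913]
tripod 0.49 [398.8 205.4] [ 0.5764 -0.4946  0.1024]
flight_case 0.66 [399.9 203.4] [ 0.5826 -0.4989  0.0993]
flight_case 0.66
[... 817 characters left out ...]
6 [177.4 145.1] [0.4879 0.2792 0.0182]
microphone 0.95 [208.3 115.2] [0.655  0.3804 0.0128]
tripod 0.83 [291.9 160.2] [0.797  0.0405 0.0022]
flight_case 0.56 [356.7 339.6] [ 0.5426 -0.5477  0.1012]
{'clock': 1.5, 'joint_positions': array([ 1.2804,  0.4802,  1.5963,  0.    ,  1.0651, -0.0466]), 'qvel': array([ 0.0006,  0.0006, -0.0008, -0.0014, -0.0004, -0.0008]), 'tau': array([  0.0025, -95.0474, -43.0648,   0.0001,   0.0013,   0.    ]), 'position': array([0.1569, 0.6308, 0.2503]), 'ee_rot': array([-0.    ,  0.1216,  0.9926, -0.    ]), 'ft_force': array([-0.2432,  0.173 , -0.9919]), 'wrist_torque': array([-0.0306, -0.0421,  0.0101]), 'gripper_force': 0.0, 'gripper_width': 1.0008491038481744}
```

```bash
python3 - <<'E'
import cv2,numpy as np
a=cv2.imread("pics/top0.png")[110:260,90:330]; cv2.imwrite("pics/topc.png",cv2.resize(a,None,fx=3.3,fy=3.3,interpolation=cv2.INTER_CUBIC))
a=cv2.imread("pics/side0.png")[95:265,130:330]; cv2.imwrite("pics/sidec.png",cv2.resize(a,None,fx=3.5,fy=3.5,interpolation=cv2.INTER_CUBIC))
E
```

```text
(no output)
```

View pics/topc.png

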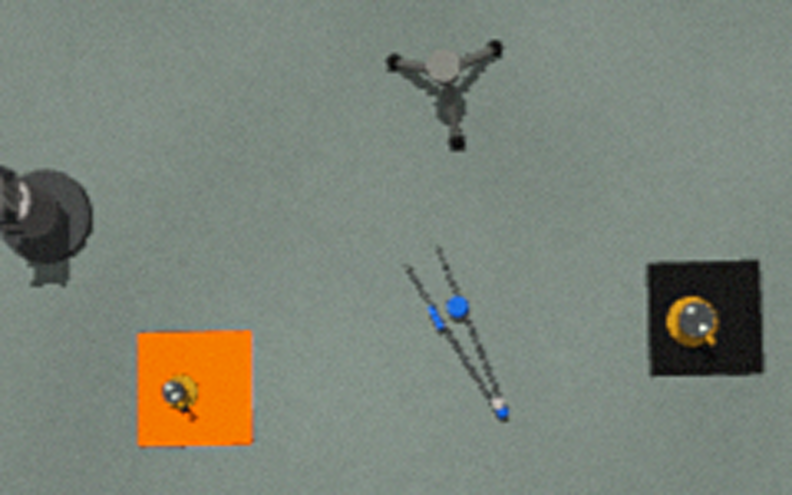

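View pics/sidec.png

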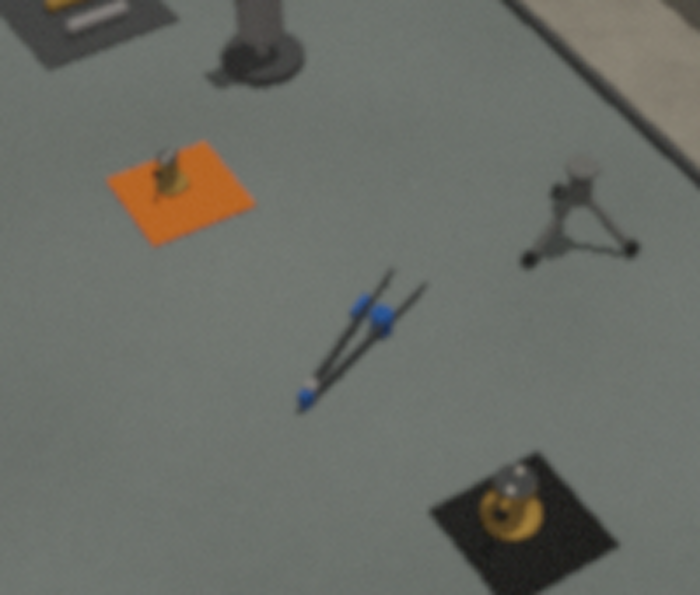

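```bash
python3 - <<'E'
from h import *
from scipy.optimize import least_squares
np.set_printoptions(precision=4,suppress=True)
obs=[]
ims={}
for cam in("top","side"):
    im=ims[cam]=get_image(cam); hsv=cv2.cvtColor(im["color"],cv2.COLOR_RGB2HSV)
    m=((hsv[...,0]>98)&(hsv[...,0]<125)&(hsv[...,1]>130)&(hsv[...,2]>60)).astype(np.uint8)
    n,l,s,c=cv2.connectedComponentsWithStats(m,connectivity=4)
    for i in range(1,n):
        if s[i,4]>=4:print(cam,s[i],c[i],atz(im,c[i],.018))
T=ims["top"]["color"];S=ims["side"]["color"]
a=cv2.resize(T[215:245,128:168,::-1],None,fx=10,fy=10,interpolation=cv2.INTER_CUBIC)
b=cv2.resize(S[128:168,160:200,::-1],None,fx=10,fy=10,interpolation=cv2.INTER_CUBIC)
a=cv2.copyMakeBorder(a,0,100,0,0,cv2.BORDER_CONSTANT)
cv2.imwrite("pics/z.png",np.hstack([a,b]))
g=T.min(axis=2).astype(int);print(g[222:236,138:152])
g=S.min(axis=2).astype(int);print(g[136:148,170:184])
E
```

```text
top [509 154   3  48 143] [510.007  177.6643] [ 0.6759 -0.8745  0.018 ]
top [225 200   7   6  33] [228.3939 202.4848] [0.5805 0.0153 0.018 ]
top [220 203   5   7  16] [221.875  205.8125] [0.5696 0.0356 0.018 ]
top [240 233   4   4  10] [241.8 234.6] [ 0.4803 -0.029   0.018 ]
side [231 180   4   4   8] [232.75 181.5 ] [0.5704 0.0401 0.018 ]
side [236 183   6   7  28] [238.6071 185.1429] [0.5788 0.0178 0.018 ]
side [216 207   3   4  10] [217.  208.2] [ 0.4785 -0.0305  0.018 ]
[[  0   0   0   0   0   0   0   0   0   0   0   0   0   0]
 [  0   0   0   0   0   0   0   0   0   0   0   0   0   0]
 [  0   0   0   0  14  28  25  31  25  15   0   0   0   0]
 [  0   0  17  53  52  48  32  21  31  33  19   0   0   0]
 [  0  27 141 135  87  70  48  31  32  34  27   0   0   0]
 [  0  80 179 193 130  63  58  36  26  35  25  17   0   0]
 [  0  66 111 105  79  74  72  45  18  22  33  27   0   0]
 [  0  60  64  68 144 164 106  46  23  32  32  28   0   0]
 [  0  42  69  78 180 160  92  39  16  19  23  13   0   0]
 [  0  13  59  82  89  75  33  15  20  21  20   7   0   0]
 [  0   0   0  24  28  23  23  
[... 214 characters left out ...]
5 105 104 104 104 102 103 105 103 103 104 100  95]
 [104 105 105 105 104 102  99  96 103 101  95  88  83  70]
 [105 105 104 103 101  93  90  96 104  97  79  65  56  48]
 [104 107 105 100  95  86  94 100  99  85  62  47  41  38]
 [103 102  94  87  79  80  96  99  86  67  52  38  36  36]
 [ 95  85  75  64  55  64  78  82  67  53  45  37  38  36]
 [ 69  57  49  41  41  44  54  53  46  40  38  36  37  34]
 [ 46  41  38  37  30  38  36  37  38  38  36  42  38  37]
 [ 39  38  33  33  34  38  36  38  40  37  42  47  45  43]
 [ 37  38  32  35  30  37  36  35  37  40  43  51  48  46]
 [ 39  36  37  36  36  34  37  39  39  37  49  53  53  46]
 [ 37  37  38  38  38  37  39  36  38  40  50  54  54  43]]
```

View pics/z.png

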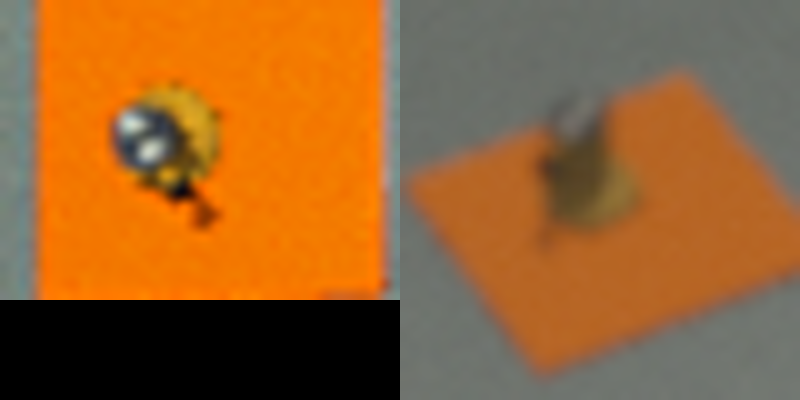

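Emit:
{"method": "send_rows", "body": {"increments": [0,0,0,0,0,-1,1,0,0,0,0,0,-1,1,0,0,0,0,0,-1,1,0,0,0,0,0,-1,1,0,0,0,0,0,-1,1,0,0,0,0,0,-1,1,0,0,0,0,0,-1,1,0,0,0,0,0,-1,1], "squeeze": 20}}

```text
clock: 2.6
position: [0.1569, 0.6308, 0.2503]
ee_rot: [-0.0, -0.158, 0.987, -0.0]
ft_force: [0.4, 0.2, -0.2]
gripper_width: 0.998
gripper_force: 0.0
```

Emit:
{"method": "send_rows", "body": {"increments": [0,0,0,0,0,-1,1,0,0,0,0,0,-1,1,0,0,0,0,0,-0.575,1,-0.1,-1,0,0,0,0,1,-0.1,-1,0,0,0,0,1,-0.1,-1,0,0,0,0,1,-0.1,-1,0,0,0,0,1,-0.1,-1,0,0,0,0,1]}}

```text
clock: 3.6
position: [0.2281, 0.5254, 0.2504]
ee_rot: [0.0, -0.245, 0.97, 0.0]
ft_force: [0.0, 0.5, 0.2]
gripper_width: 1.002
gripper_force: 0.0
```

Emit:
{"method": "send_rows", "body": {"increments": [-0.1,-1,0,0,0,0,1,-0.1,-1,0,0,0,0,1,-0.1,-1,0,0,0,0,1,-0.1,-1,0,0,0,0,1,-0.1,-1,0,0,0,0,1,-0.1,-1,0,0,0,0,1,-0.1,-1,0,0,0,0,1,-0.1,-1,0,0,0,0,1]}}

```text
clock: 4.6
position: [0.3404, 0.3587, 0.2504]
ee_rot: [0.0, -0.245, 0.97, 0.0]
ft_force: [0.3, 0.3, -0.1]
gripper_width: 1.003
gripper_force: 0.0
```

Emit:
{"method": "send_rows", "body": {"increments": [-0.1,-1,0,0,0,0,1,-0.1,-1,0,0,0,0,1,-0.1,-1,0,0,0,0,1,-0.1,-1,0,0,0,0,1,-0.1,-1,0,0,0,0,1,-0.1,-1,0,0,0,0,1,-0.1,-1,0,0,0,0,1,-0.1,-1,0,0,0,0,1]}}

```text
clock: 5.6
position: [0.4526, 0.1921, 0.2504]
ee_rot: [0.0, -0.245, 0.97, 0.0]
ft_force: [-0.6, 0.8, 0.7]
gripper_width: 0.998
gripper_force: 0.0
```

Emit:
{"method": "send_rows", "body": {"increments": [-0.1,-1,0.5,0,0,0,0.8,-0.1,-1,0.5,0,0,0,0.8,-0.1,-1,0.5,0,0,0,0.8,-0.1,-1,0.5,0,0,0,0.8,-0.1,-1,0.5,0,0,0,0.8,-0.1,-1,0.5,0,0,0,0.8,-0.1,-1,0.5,0,0,0,0.8,0,0,0,0,0,0,0.8]}}

```text
clock: 6.6
position: [0.5507, 0.046, 0.1621]
ee_rot: [-0.0, -0.244, 0.97, 0.0]
ft_force: [-0.1, 0.4, 0.5]
gripper_width: 0.803
gripper_force: 0.0
```

```bash
python3 - <<'E'
from h import *
np.set_printoptions(precision=4,suppress=True)
im=get_image("side");T=get_image("top")
o=get_obs();print(o["clock"],o["position"],o["ee_rot"],o["gripper_width"])
from scipy.spatial.transform import Rotation as R
y=R.from_quat(o["ee_rot"],scalar_first=True).as_matrix()[:,1];print("yang",np.degrees(np.arctan2(y[1],y[0])))
# dots
g=T["color"].min(axis=2).astype(float)
for (r0,r1,c0,c1) in [(226,229,139,142),(229,231,141,145)]:
    w=np.clip(g[r0:r1,c0:c1]-75,0,None);rr,cc=np.mgrid[r0:r1,c0:c1]
    px=[(w*cc).sum()/w.sum(),(w*rr).sum()/w.sum()];print(px,atz(T,px,.039))
cv2.imwrite("pics/s1.png",np.hstack([cv2.resize(i["color"][130:260,170:300,::-1],(390,390),interpolation=cv2.INTER_CUBIC) for i in (im,T)]))
E
```

```text
6.7 [0.5502 0.0474 0.1629] [-0.0002 -0.2442  0.9697  0.0001] 0.7980083599293041
yang 118.2743569317153
[np.float64(140.49525616698293), np.float64(226.86717267552183)] [0.4986 0.2844 0.039 ]
[np.float64(142.64854368932038), np.float64(229.526213592233)] [0.4906 0.2775 0.039 ]
```

View pics/s1.png

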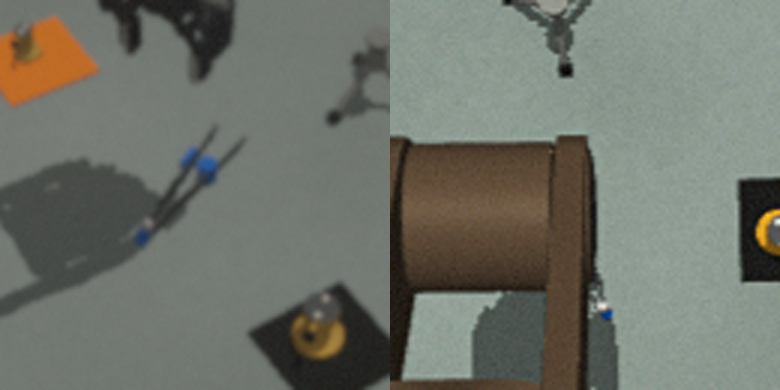

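Emit:
{"method": "send_rows", "body": {"increments": [-0.22,-0.7,0,0,0,0,0.7,-0.22,-0.7,0,0,0,0,0.7,0,0,0.91,0,0,0,0.7,0,0,0.91,0,0,0,0.7,0,0,0.91,0,0,0,0.7,0,0,0.91,0,0,0,0.7,0,0,0.91,0,0,0,0.7,0,0,0.91,0,0,0,0.7]}}

```text
clock: 7.7
position: [0.578, 0.0217, 0.0257]
ee_rot: [0.0, -0.245, 0.97, -0.0]
ft_force: [-0.4, 0.1, 0.9]
gripper_width: 0.698
gripper_force: 0.0
```

```bash
python3 - <<'E'
from h import *
np.set_printoptions(precision=4,suppress=True)
im=get_image("side")
o=get_obs();print(o["clock"],o["position"],o["gripper_width"],o["ft_force"])
x=np.array([.88,.474,0]);y=np.array([-.474,.88,0]);c=np.array([.5766,.0224,0])
for p in [(0,18,24),(0,-8,24),(60,16,16),(60,-16,16),(-107,0,19)]:print(p,proj(im,c+x*p[0]/1e3+y*p[1]/1e3+[0,0,p[2]/1e3]))
cv2.imwrite("pics/s2.png",cv2.resize(im["color"][130:230,180:300,::-1],None,fx=5,fy=5,interpolation=cv2.INTER_CUBIC))
E
```

```text
7.75 [0.5766 0.0217 0.0232] 0.7009579820417442 [-2.9614 -0.3829 -3.7998]
(0, 18, 24) [232.3715 180.8491]
(0, -8, 24) [239.4558 184.1528]
(60, 16, 16) [243.062  171.1702]
(60, -16, 16) [251.6076 175.0305]
(-107, 0, 19) [217.8412 206.964 ]
```

View pics/s2.png

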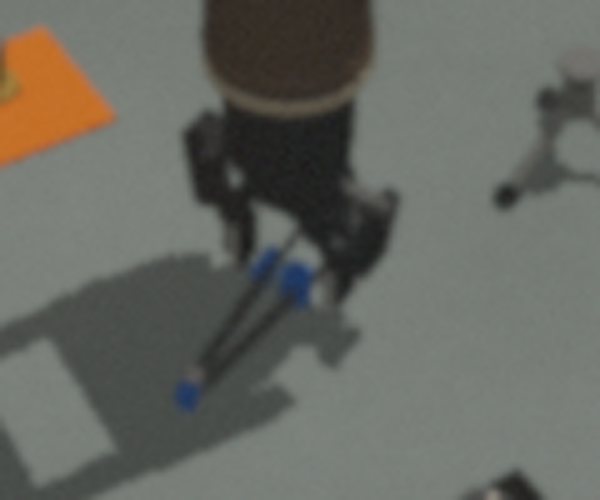

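Emit:
{"method": "send_rows", "body": {"increments": [0,0,0,0,0,0,0.6,0,0,0,0,0,0,0.5,0,0,0,0,0,0,0.45,0,0,0,0,0,0,0.4,0,0,0,0,0,0,0.37,0,0,0,0,0,0,0.34,0,0,0,0,0,0,0.3,0,0,0,0,0,0,0.3]}}

```text
clock: 8.75
position: [0.578, 0.0222, 0.0274]
ee_rot: [0.001, -0.245, 0.97, -0.0]
ft_force: [0.4, 0.5, 10.0]
gripper_width: 0.304
gripper_force: 8.6
```

Emit:
{"method": "send_rows", "body": {"increments": [0,0,0,0,0,0,0.3,0,0,0,0,0,0,0.29,0,0,0,0,0,0,0.28,0,0,0,0,0,0,0.27,0,0,0,0,0,0,0.265,0,0,0,0,0,0,0.262,0,0,0,0,0,0,0.262,0,0,0,0,0,0,0.262]}}

```text
clock: 9.75
position: [0.5782, 0.0222, 0.0275]
ee_rot: [0.001, -0.245, 0.97, -0.0]
ft_force: [0.2, -1.9, 11.5]
gripper_width: 0.268
gripper_force: 10.7
```

Emit:
{"method": "send_rows", "body": {"increments": [0,0,-0.1,0,0,0,0.262,0,0,-0.1,0,0,0,0.262,0,0,-0.3,0,0,0,0.262,0,0,-0.5,0,0,0,0.262,0,0,-0.6,0,0,0,0.262,0,0,-0.6,0,0,0,0.262,0,0,-0.6,0,0,0,0.262,0,0,-0.2,0,0,0,0.262]}}

```text
clock: 10.75
position: [0.5776, 0.0222, 0.1027]
ee_rot: [0.001, -0.245, 0.97, -0.0]
ft_force: [0.4, 0.2, -0.3]
gripper_width: 0.265
gripper_force: 7.5
```

```bash
python3 - <<'E'
from h import *
np.set_printoptions(precision=4,suppress=True)
im=get_image("side");T=get_image("top")
o=get_obs();print(o["clock"],o["position"],o["gripper_width"],o["gripper_force"],o["ft_force"])
for n in ["pad_fixed","pad_moving","tip_fixed","tip_moving"]:
    for r in place_of("side",n)[:2]:print(n,r["p"],r["pixel"])
cv2.imwrite("pics/s3.png",np.hstack([cv2.resize(im["color"][110:230,180:280,::-1],None,fx=5,fy=5,interpolation=cv2.INTER_CUBIC),cv2.resize(T["color"][160:260,190:250,::-1],(300,500))[:, :] if 0 else np.zeros((600,1,3),np.uint8)]))
E
```

```text
10.85 [0.5773 0.0223 0.102 ] 0.2658571937936926 7.450627684593201 [-0.7245  0.2742 -1.44  ]
pad_moving 0.66 [239.6, 168.6]
pad_moving 0.5 [180.0, 143.8]
tip_fixed 0.62 [247.2, 156.8]
tip_moving 0.52 [248.0, 155.1]
```

View pics/s3.png

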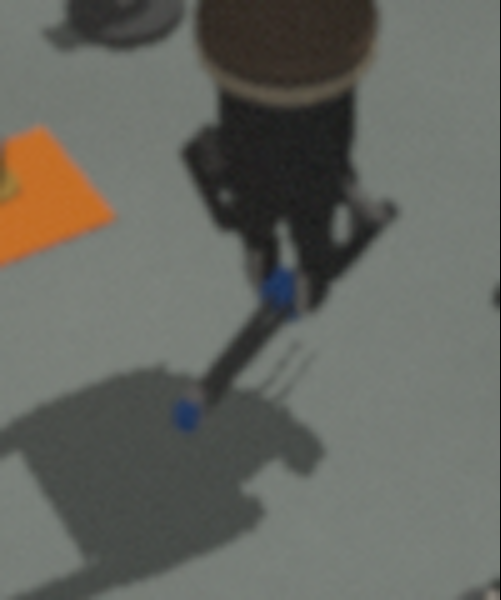

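Emit:
{"method": "send_rows", "body": {"increments": [0,0,0,0,0,0.5,0.26,0,0,0,0,0,1,0.26,0,0,0,0,0,1,0.26,0,0,0,0,0,1,0.26,0,0,0,0,0,1,0.26,0,0,0,0,0,1,0.26,0,0,0,0,0,1,0.26,0,0,0,0,0,1,0.26]}}

```text
clock: 12.05
position: [0.5768, 0.0223, 0.101]
ee_rot: [-0.0, 0.016, 1.0, -0.0]
ft_force: [-0.6, 0.6, -1.0]
gripper_width: 0.26
gripper_force: 7.5
```

Emit:
{"method": "send_rows", "body": {"increments": [0,0,0,0,0,1,0.26,0,0,0,0,0,1,0.26,0,0,0,0,0,1,0.26,0,0,0,0,0,1,0.26,0,0,0,0,0,1,0.26,0,0,0,0,0,1,0.26,0,0,0,0,0,1,0.26,0,0,0,0,0,1,0.26]}}

```text
clock: 13.05
position: [0.5768, 0.0222, 0.101]
ee_rot: [-0.0, 0.291, 0.957, -0.0]
ft_force: [-0.1, 0.5, -0.4]
gripper_width: 0.257
gripper_force: 7.5
```

Emit:
{"method": "send_rows", "body": {"increments": [0,0,0,0,0,1,0.26,0,0,0,0,0,1,0.26,0,0,0,0,0,1,0.26,0,0,0,0,0,0.67,0.26,0,0,0,0,0,0.4,0.26,0,0,0,0,0,0,0.26,0,0,0,0,0,0,0.26,0,0,0,0,0,0,0.26]}}

```text
clock: 14.05
position: [0.5769, 0.0223, 0.1013]
ee_rot: [-0.0, 0.422, 0.907, -0.0]
ft_force: [0.7, -0.5, -1.3]
gripper_width: 0.263
gripper_force: 7.5
```

```bash
cat > chk.py <<'E'
from h import *
import sys
from scipy.spatial.transform import Rotation as R
np.set_printoptions(precision=4,suppress=True)
im=get_image("side");o=get_obs()
M=R.from_quat(o["ee_rot"],scalar_first=True).as_matrix()
print(o["clock"],o["position"],"yang",np.degrees(np.arctan2(M[1,1],M[0,1])),"tilt z",M[:,2],o["gripper_width"],o["gripper_force"],o["ft_force"])
for n,p in dict(tail=(-107.8,6.9-13.8,12),tipF=(59,9.1,12),tipM=(59,-.9,12)).items():
    # tweezers frame rel. to TCP: x=-tool x, y=tool y, z=-tool z ; underside 27.5 mm below TCP
    if n=="tail": p=(-107.8,-6.9,12)
    w=o["position"]+M@np.array([-p[0],p[1],27.5-p[2]])/1e3
    print(n,w,proj(im,w))
print("dots",[proj(im,d) for d in ((.4986,.2844,.039),(.4906,.2775,.039))])
for n in ["tip_fixed","tip_moving","tweezers"]:
    for r in place_of("side",n)[:2]:print(n,r["p"],r["pixel"])
r0,r1,c0,c1=map(int,sys.argv[2:6])
cv2.imwrite(sys.argv[1],cv2.resize(im["color"][r0:r1,c0:c1,::-1],None,fx=6,fy=6,interpolation=cv2.INTER_CUBIC))
E
python3 chk.py pics/s4.png 130 225 180 290
```

```text
14.1 [0.577  0.0222 0.1013] yang 40.063593110759726 tilt z [ 0. -0. -1.] 0.26213977826294094 7.533572316169739 [-0.5293 -0.4398 -0.8031]
tail [0.5023 0.1003 0.0858] [203.0735 161.6424]
tipF [ 0.6219 -0.0171  0.0858] [257.1292 172.0357]
tipM [ 0.6143 -0.0235  0.0858] [256.0404 174.3309]
dots [array([178.9596, 138.527 ]), array([177.593 , 140.4911])]
tip_fixed 0.85 [256.9, 171.2]
tip_fixed 0.7 [279.7, 244.8]
tip_moving 0.53 [254.8, 173.7]
tweezers 0.85 [233.1, 174.2]
```

View pics/s4.png

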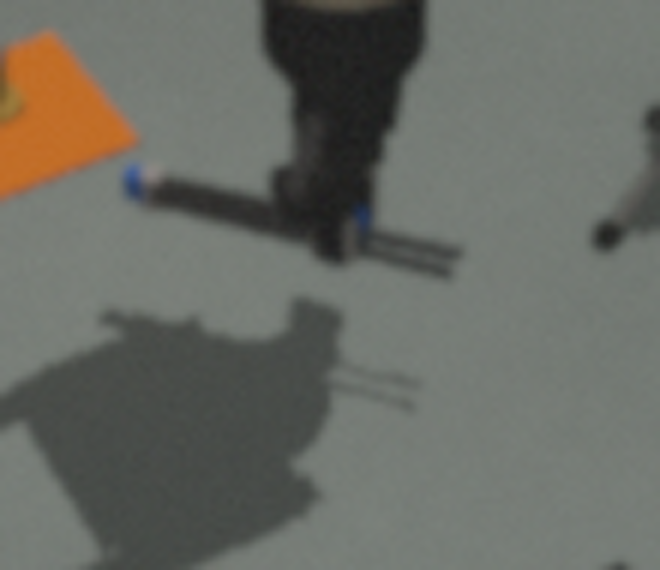

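Emit:
{"method": "send_rows", "body": {"increments": [0.4,0.13,0,0,0,0,0.26,0.8,0.255,0,0,0,0,0.26,0.85,0.27,0,0,0,0,0.26,0.85,0.27,0,0,0,0,0.26,0.85,0.27,0,0,0,0,0.26,0.85,0.27,0,0,0,0,0.26,0.85,0.27,0,0,0,0,0.26,0.85,0.27,0,0,0,0,0.26]}}

```text
clock: 15.25
position: [0.5128, 0.177, 0.1014]
ee_rot: [-0.0, 0.422, 0.907, -0.0]
ft_force: [0.6, 0.2, -1.7]
gripper_width: 0.262
gripper_force: 7.5
```

Emit:
{"method": "send_rows", "body": {"increments": [0.85,0.27,0,0,0,0,0.26,0.85,0.27,0,0,0,0,0.26,0.85,0.27,0,0,0,0,0.26,0.85,0.27,0,0,0,0,0.26,0.85,0.27,0,0,0,0,0.26,0.85,0.27,0,0,0,0,0.26,0.76,0.24,0,0,0,0,0.26,0.25,0.105,0,0,0,0,0.26]}}

```text
clock: 16.25
position: [0.4523, 0.325, 0.1013]
ee_rot: [-0.0, 0.421, 0.907, -0.0]
ft_force: [-0.5, 0.0, -1.3]
gripper_width: 0.26
gripper_force: 7.5
```

Emit:
{"method": "send_rows", "body": {"increments": [0,0.0,0.1,0,0,0,0.26,0,0,0.2,0,0,0,0.26,0,0,0.1,0,0,0,0.26,0,0,0,0,0,0,0.26,0,0,0,0,0,0,0.26,0,0,0,0,0,0,0.26,0,0,0,0,0,0,0.26,0,0,0,0,0,0,0.26]}}

```text
clock: 17.25
position: [0.4533, 0.3236, 0.0914]
ee_rot: [0.0, 0.422, 0.906, 0.0]
ft_force: [-0.1, -0.2, -0.4]
gripper_width: 0.26
gripper_force: 7.5
```

```bash
python3 chk.py pics/s5.png 90 180 140 240; python3 - <<'E'
from h import *
T=get_image("top");cv2.imwrite("pics/t5.png",cv2.resize(T["color"][195:255,105:185,::-1],None,fx=8,fy=8,interpolation=cv2.INTER_CUBIC))
np.set_printoptions(precision=4,suppress=True)
print([proj(T,np.array(p)) for p in((.4986,.2844,.039),(.4906,.2775,.039),(.4986,.2844,.069),(.4906,.2775,.069))])
E
```

```text
17.3 [0.4534 0.3237 0.0914] yang 40.055124897904975 tilt z [ 0.0001  0.0001 -1.    ] 0.2628784118028368 7.521572560071945 [ 0.1265  0.4129 -1.1041]
tail [0.3787 0.4017 0.0759] [130.5368 121.5006]
tipF [0.4983 0.2843 0.0759] [177.5623 130.0447]
tipM [0.4906 0.2779 0.0759] [176.1986 131.8945]
dots [array([178.9596, 138.527 ]), array([177.593 , 140.4911])]
tip_fixed 0.79 [181.8, 133.0]
tip_moving 0.46 [174.0, 129.8]
tweezers 0.47 [155.5, 134.6]
[array([140.505 , 226.8828]), array([142.6497, 229.5144]), array([138.1035, 226.8348]), array([140.2941, 229.5237])]
```

View pics/s5.png

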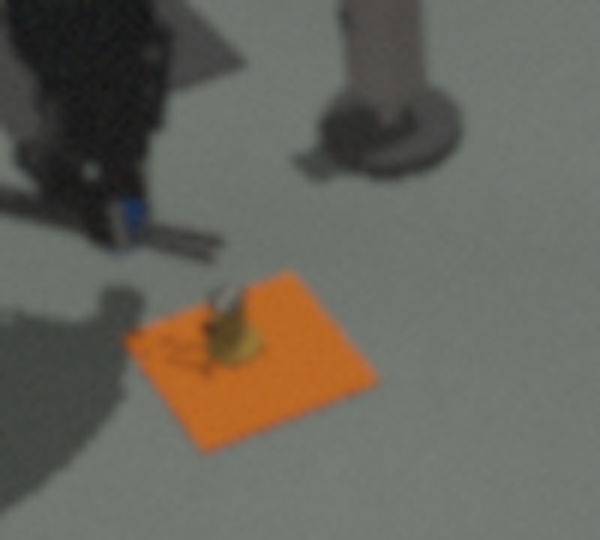

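View pics/t5.png

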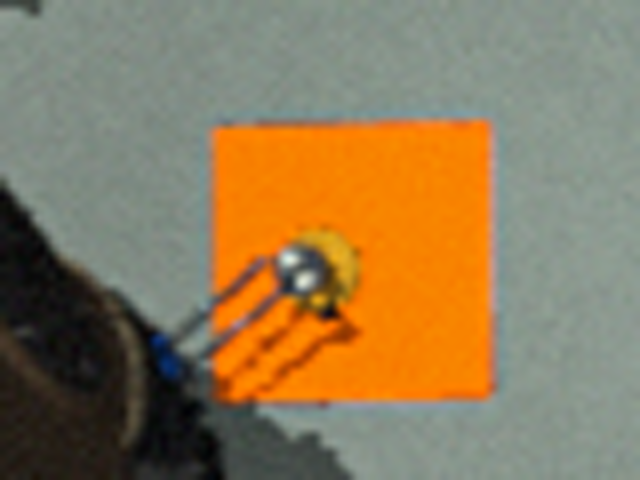

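Emit:
{"method": "send_rows", "body": {"increments": [-0.03,0,0.1,0,0,0,0.26,-0.03,0,0.1,0,0,0,0.26,0,0,0.1,0,0,0,0.26,0,0,0,0,0,0,0.26,0,0,0,0,0,0,0.26,0,0,0,0,0,0,0.26,0,0,0,0,0,0,0.26,0,0,0,0,0,0,0.26]}}

```text
clock: 18.5
position: [0.4543, 0.3225, 0.0838]
ee_rot: [0.0, 0.422, 0.906, 0.0]
ft_force: [0.6, 0.2, 0.5]
gripper_width: 0.262
gripper_force: 7.5
```

```bash
python3 - <<'E'
from h import *
T=get_image("top");S=get_image("side");o=get_obs();print(o["clock"],o["position"],o["gripper_width"],o["gripper_force"],abs(o["qvel"]).max())
a=cv2.resize(T["color"][215:245,115:165,::-1],None,fx=12,fy=12,interpolation=cv2.INTER_CUBIC)
cv2.imwrite("pics/t6.png",a)
E
```

```text
18.6 [0.45429047 0.32246092 0.08381394] 0.2627307895102554 7.5221434235572815 0.0025191982641575164
```

View pics/t6.png

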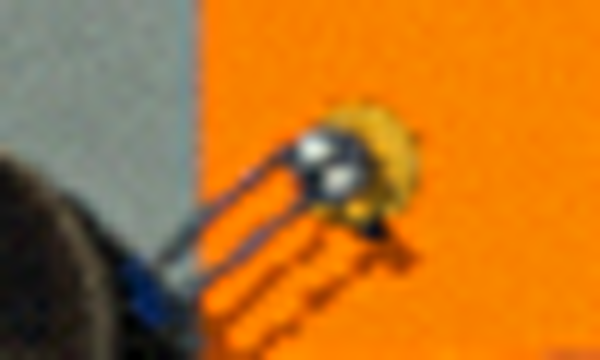

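```bash
python3 - <<'E'
from h import *
np.set_printoptions(precision=4,suppress=True)
T=get_image("top")
r=T["color"][...,0].astype(float)  # orange red high, leaf dark
y=np.array([.766,.643]);d=(np.array([.4986,.2844])+np.array([.4906,.2775]))/2
for c in range(133,139):
    w=np.clip(235-r[222:240,c],0,None);w[w<25]=0
    n,l=cv2.connectedComponents((w>0).astype(np.uint8).reshape(-1,1))
    out=[]
    for i in range(1,n):
        k=l[:,0]==i;row=(w[k]*np.arange(222,240)[k]).sum()/w[k].sum()
        p=atz(T,[c,row],.068)[:2];out.append((round(row,2),round(w[k].sum()),round(float((p-d)@y)*1e3,1)))
    print(c,out)
E
```

```text
133 [(np.float64(231.57), 152, 3.9), (np.float64(237.0), 110, -9.0)]
134 [(np.float64(230.8), 126, 3.8), (np.float64(236.3), 138, -9.3)]
135 [(np.float64(230.0), 113, 3.8), (np.float64(235.46), 190, -9.2)]
136 [(np.float64(229.33), 151, 3.5), (np.float64(234.47), 188, -8.7), (np.float64(239.0), 60, -19.5)]
137 [(np.float64(228.32), 144, 4.0), (np.float64(233.6), 141, -8.6), (np.float64(238.0), 56, -19.0)]
138 [(np.float64(227.61), 233, 3.8), (np.float64(233.0), 108, -9.0), (np.float64(237.0), 41, -18.5)]
```

Emit:
{"method": "send_rows", "body": {"increments": [0,0.045,0,0,0,0,0.26,0,0.045,0,0,0,0,0.26,0,0,0,0,0,0,0.26,0,0,0,0,0,0,0.26,0,0,0,0,0,0,0.26,0,0,0,0,0,0,0.26,0,0,0,0,0,0,0.26,0,0,0,0,0,0,0.26]}}

```text
clock: 19.65
position: [0.456, 0.3239, 0.0838]
ee_rot: [0.0, 0.422, 0.906, -0.0]
ft_force: [-0.1, 0.9, -0.7]
gripper_width: 0.262
gripper_force: 7.5
```

```bash
python3 - <<'E'
from h import *
np.set_printoptions(precision=4,suppress=True)
T=get_image("top")
r=T["color"][...,0].astype(float)
y=np.array([.766,.643]);d=(np.array([.4986,.2844])+np.array([.4906,.2775]))/2
for c in range(134,138):
    w=np.clip(235-r[222:240,c],0,None);w[w<25]=0
    n,l=cv2.connectedComponents((w>0).astype(np.uint8).reshape(-1,1))
    print(c,[round(float((atz(T,[c,(w[k]*np.arange(222,240)[k]).sum()/w[k].sum()],.068)[:2]-d)@y)*1e3,1) for k in (l[:,0]==i for i in range(1,n))])
# tip end along tweezers x, upper leaf: red darkness along line at lateral +6
x=np.array([.643,-.766]);W=[]
for s in np.arange(-16,9,2):
    row=[]
    for L in (6,-6.5):
        p=d+x*s/1e3+y*L/1e3;u=proj(T,[*p,.068]).astype(np.float32)
        row.append(int(cv2.remap(T["color"],u[:1].reshape(1,1),u[1:].reshape(1,1),cv2.INTER_LINEAR)[0,0,0]))
    W.append((int(s),*row))
print(W)
o=get_obs();print(o["clock"],o["position"],o["gripper_width"],o["gripper_force"],o["ft_force"])
g=T["color"].min(axis=2);print(g[225:232,138:146])
E
```

```text
134 [6.3, -7.3]
135 [6.2, -6.8, -17.6]
136 [5.9, -6.4]
137 [6.0, -6.7, -16.6]
[(-16, 141, 149), (-14, 176, 151), (-12, 149, 175), (-10, 164, 134), (-8, 147, 170), (-6, 139, 135), (-4, 135, 109), (-2, 117, 74), (0, 124, 65), (2, 161, 70), (4, 199, 120), (6, 221, 130), (8, 227, 99)]
19.7 [0.456  0.3239 0.0838] 0.2608040891718161 7.522725909948349 [-0.3097  0.7555 -0.0578]
[[  0   0  18  57  56  47  35  25]
 [ 26  56 151 147 101  81  58  35]
 [ 46  76 188 208 139  71  65  43]
 [ 13  66  94  98  84  79  71  50]
 [  0  61  48  45 145 174 119  55]
 [  0  45  70  68 187 175  97  40]
 [ 22  63  57  70  96  78  38  27]]
```

```bash
python3 -c "from workcell import *;print(sign_off())"
```

```text
the job is handed in; nothing more can be done
None
```

The job is handed in, with no verdict returned: the small mount was on the orange mat, so the tweezers are held level and still at about a 10 mm tip gap, tips roughly 3 cm above its dots and within about 2 mm of them sideways.

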